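# Log the jar's weight and tare the balance

## Task

An empty jar stands on the pan of one of the two balances: log its weight by pressing that balance's print key (the small square key next to the wide bar) with the fingertips, let the key come back up, then press the tare key (the wide bar) to zero the balance, and withdraw clear of it. Press lightly and do not shove the balance. Do not press its other keys, do not touch the jar or the other balance, and leave everything else on the bench where it stands.

Things in the scene. Friction and masses are not known exactly. Their poses are not given: they have to be found in the camera images.
- balance: The balance to use, the one with the jar. White, 1.6 kg, loose on 4 feet, 200 mm wide (y), 260 deep (x), rear housing 62 high. Origin: centre of footprint, bench level; x from the key panel (front, to the robot) to the back, y to the operator's left. Four grey keys in a row on the panel, left to right: round (18 mm), square (16), square (16), wide bar (42). Panel slopes 10 deg, up to the back.
- print_top (a point): Centre of the top of the print key: the square 16 x 16 mm key next to the wide bar, about 55 mm above the bench, standing 6 mm proud of the panel. z points out of the key (square to the sloping panel), y along the row of keys to the operator's left.
- tare_top (a point): Centre of the top of the tare key: the wide bar, 42 mm along the row (y) by 18 mm, at the operator's right end of the row, about 55 mm above the bench, standing 6 mm proud. z points out of the key, y along the row.
- print_key (a joint): Travel of the print key in m: 0 up, 0.004 fully down; springs back when let go. It takes about 1 N to start, 3 N at 2.2 mm (where it registers) and 4.5 N fully down.
- tare_key (a joint): Travel of the tare key in m: 0 up, 0.004 fully down; same spring and registering point as the print key.
- power_key (a joint): Travel of the round power key (0 up, 0.004 down) of the balance to use: leave it alone.
- mode_key (a joint): Travel of the square mode key (0 up, 0.004 down) of the balance to use, 40 mm to the left of the print key: leave it alone.
- pan (a point): Centre of the top face of the pan of the balance to use, 82 mm above the bench, 150 mm behind the row of keys. The round steel pan is 124 mm across.
- jar: Empty open amber glass jar, 64 mm diameter, 62 mm high, 110 g, standing loose on the pan, not always at its centre. Origin: centre of its underside, z up.
- other_balance: The second, identical balance, with an empty pan, standing beside the first (either may be on the left): leave it alone. Origin and axes as for the first.
- dropper: Bystander: small amber dropper bottle with black cap, 32 mm diameter, 75 mm high, upright on the bench. Origin: centre of its underside.
- mortar: Bystander: white porcelain mortar, 104 mm across the rim, 56 mm high. Origin: centre of its underside.
- flask: Bystander: amber bottle with white cap, 66 mm diameter, 145 mm high, upright. Origin: centre of its underside.
- spatula: Bystander: steel weighing spoon, 160 mm long, lying on the bench along its x. Origin: middle of its underside.

How it is judged:
By the outcome, as a careful person would: the job done as asked, in the order asked, and still so for the second after the job is handed in, with the robot touching nothing.
It also fails if it takes over 48 s, if anything falls off the work surface, if the arm or the gripper's body presses on something with over 40 N, if the wrist force passes 120 N, or if a joint passes its speed limit or range.

## Robot

A 6-joint arm with a two-finger parallel gripper is mounted at the origin on the work surface. World frame = base frame: x ahead of the robot, y to its left, z up, the work surface at z = 0. Lengths are in mm, angles in degrees, forces in N, time in s.
With the tool pointing down it reaches from about 275 to 825 mm from the base axis. Payload 5.2 kg.
Tool frame: the origin (TCP) lies between the finger pads; the fingertips stand 19 mm ahead of it and the grasp point (between the pads) is the TCP (r.nose_length is the distance from the TCP to the fingertips, in mm); z points along the fingers, y is the line along which they close (so a half turn about z gives the same grasp; the last joint's range is limited). The gripper opens to 93 mm and grips with 3 to 60 N. Pads are 15 mm wide; open, the fingers measure 128 mm over their backs; the gripper's body (75 mm by 188 mm) begins 65 mm behind the grasp point.
Start: joints at [-11.62, 14.817, 87.949, -0, 77.235, -11.62], TCP at [550.005, 0.023, 237.653] pointing down, gripper open.
Joint ranges: [-179.93, 179.93], [-52.35, 119.4], [10.71, 147.94], [-69.91, 249.91], [12.55, 155.21], [-178.61, 178.61]. Speed limits (degrees/s): [147.25, 147.25, 180, 180, 180, 180].

## Interface

Orientations are given as [roll, pitch, yaw] about the fixed x, y, z axes, in that order (R = Rz(yaw) Ry(pitch) Rx(roll)).
In Python, from rig import r gives the robot as it stands.
- The arm moves only by the tool drive_tool, never from a script. Its argument "targets" is a list of rows, each a list of 7 numbers: the shift along the tool's x, y, z in m, then the turn, a rotation vector about the tool's x, y, z in rad, then the opening, from -1 (shut) to 1 (fully open). In form: [[x, y, z, ax, ay, az, grip], ...]. A call has 1 to 5 rows; each row shifts and turns the commanded pose from where the row before left it, along the tool's axes as they then stand; what a row does not reach is not made up. A row lasts 1/12 s, in which the tool goes at most 41.7 mm and 7.16 degrees, less where a joint would pass 70% of its speed; a pose out of reach is approached as far as the arm can. A call is refused whole if a number of a shift passes 0.0417 or a number of a turn 0.125, either way. A call with a gripper value outside its range is refused whole. The fingers move at their own pace and stop on an object; "grip_force" is the grip in N (left out, the last holds). Time passes only in rows, so rows that do not move let the fingers close. It gives the time, the measured TCP pose, the force, the opening and the grip force at its end, in the units of the state.
- r.observe(): the state, without advancing time (a new reading comes with each control period).
- r.camera(name): name is "scene" or "side" or "wrist"; returns (picture, depth): 420x560x3 uint8, blue, green, red; 420x560 float32, mm along the optical axis (not along the pixel's ray), 0 where there is no reading.
- r.camera_model(name): a dict with "intrinsics" (3x3 intrinsics, pixels), "view" (4x4, takes a point from world to camera coordinates); the wrist camera has in their place "T_tool_cam" (4x4, takes a point from camera to tool coordinates, whose origin is the TCP and whose axes are the flange's). Camera axes: x right, y up, looking along -z (the intrinsics and any distortion apply to the point x, -y, -z); pixel columns grow to the right and rows downward; lengths in mm; the calibration is good to about 2 mm. A picture is of the moment at which its call begins: read the wrist's pose just before it. camera_model takes no time and is no camera call.
- r.job_done(): hands the job in; it is judged then, once.
The state is a dict: "time": time; "joint_positions": joint angles; "qd": joint speeds; "effort": joint torques, N m; "tool_pos": TCP position; "eef_rot": TCP orientation; "contact_force": force on the tool from outside, world axes, zero at the start; "torque": the same for the moment, N m; "width": finger opening in mm; "grip_force": force on a finger pad.
Only numpy, scipy, OpenCV 4.12 (cv2) and the standard library are available. Lean on these libraries where they do the work, as an engineer would, in place of code of your own. Each camera call takes 0.05 s, during which the arm holds its last target. There are 200 camera calls.

## Working session

There is one attempt and no reset: what is moved stays moved. The work goes in short steps, Python scripts to look and compute and a tool call to move; the robot and the scene stay as the last step left them, time stands still between calls to the robot, and variables do not carry over. Pictures are saved under pics/ and viewed, at most 10 in all, crops included, and the job is handed in when it is done.

Besides the shell and the picture viewer there is one more tool, called after "Emit:" as a command line: name --pt "numbers of a row" for each row, then --argument value for the rest. drive_tool: Moves the arm, as the interface text tells. Its arguments: {"type":"object","properties":{"targets":{"type":"array"},"grip_force":{"type":"number"}},"required":["targets"]}

```bash
ls; mkdir -p pics; cat > h.py <<'E'
import numpy as np, cv2
from rig import r
from scipy.spatial.transform import Rotation as Ro
def snap(name,fn):
    s=r.observe(); p,d=r.camera(name); m=r.camera_model(name)
    if 'view' in m: T=np.linalg.inv(np.array(m['view']))
    else:
        W=np.eye(4); W[:3,:3]=Ro.from_euler('xyz',s['eef_rot'],degrees=True).as_matrix(); W[:3,3]=s['tool_pos']; T=W@np.array(m['T_tool_cam'])
    np.savez('pics/'+fn,p=p,d=d,T=T,K=np.array(m['intrinsics'])); cv2.imwrite(f'pics/{fn}.png',p); return s,m
def pts(fn):
    z=np.load(f'pics/{fn}.npz'); d=z['d']; K=z['K']; v,u=np.indices(d.shape)
    P=np.stack([(u-K[0,2])/K[0,0]*d,-(v-K[1,2])/K[1,1]*d,-d],-1)
    return P@z['T'][:3,:3].T+z['T'][:3,3],z['p'],d
E
python3 - <<'E'
from h import *
for n in ('scene','side','wrist'):
    s,m=snap(n,n+'1'); print({k:v for k,v in m.items() if k not in('view',)})
print(s)
a=[cv2.imread(f'pics/{n}1.png') for n in('scene','wrist')]
E
```

```text
pics
{'intrinsics': array([[393.7242591 ,   0.        , 277.8478383 ],
       [  0.        , 393.7242591 , 208.93222788],
       [  0.        ,   0.        ,   1.        ]])}
{'intrinsics': array([[413.27339252,   0.        , 272.18441156],
       [  0.        , 413.27339252, 214.75659944],
       [  0.        ,   0.        ,   1.        ]])}
{'intrinsics': array([[311.68072636,   0.        , 282.03034065],
       [  0.        , 311.68072636, 208.66477361],
       [  0.        ,   0.        ,   1.        ]]), 'T_tool_cam': array([[ 7.61558786e-04,  9.71856525e-01,  2.35572314e-01,
         6.50953961e+01],
       [ 9.99999653e-01, -8.19704562e-04,  1.48899950e-04,
        -1.47752166e-01],
       [ 3.37809089e-04,  2.35572119e-01, -9.71856812e-01,
        -1.46259263e+02],
       [ 0.00000000e+00,  0.00000000e+00,  0.00000000e+00,
         1.00000000e+00]])}
{'time': 0.1, 'joint_positions': array([-1.16203473e+01,  1.48564910e+01,  8.80039729e+01,  4.15541136e-04,
        7.72336517e+01, -1.16201443e+01]), 'qd': array([ 0.0526487 , -0.0325342 , -0.20261782,  0.08663207, -0.01695433,
        0.04480842]), 'effort': array([ 2.99393134e-03, -4.38208973e+01, -2.84642941e+01,  7.21958186e-02,
        3.61894083e-02, -1.01468524e-04]), 'tool_pos': array([5.49551371e+02, 1.10918548e-01, 2.36893428e+02]), 'eef_rot': array([-1.79907895e+02, -1.93537686e-02,  8.99996892e+01]), 'contact_force': array([-0.49605172,  0.19280837, -0.31311902]), 'torque': array([ 0.03620221, -0.00987881, -0.012434  ]), 'grip_force': 0.0, 'width': 93.03329242825035}
```

View pics/scene1.png

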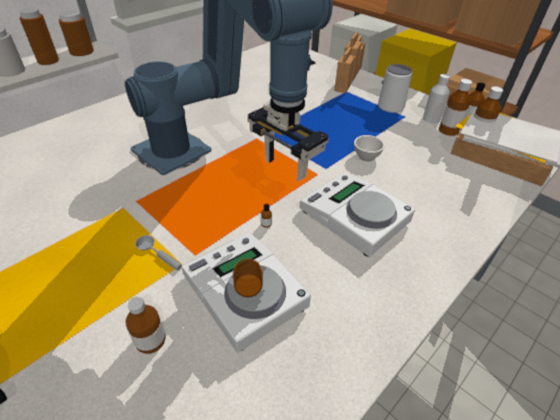

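View pics/wrist1.png

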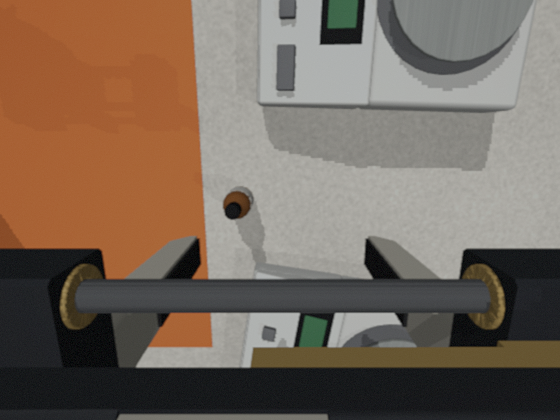

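The jar stands on the balance on the robot's right (−y). In the scene picture its tare bar is at about (198,265), print at (214,254), mode at (229,247) and power at (246,240).

```bash
python3 - <<'E'
from h import *
P,p,d=pts('scene1')
for u,v in [(198,265),(214,254),(229,247),(246,240),(248,276),(266,215),(160,253),(147,330),(232,290)]:
    print((u,v),P[v,u].round(1),p[v,u])
c=p[220:350,170:320]; cv2.imwrite('pics/c1.png',cv2.resize(c,None,fx=5,fy=4.6,interpolation=cv2.INTER_CUBIC)[:600])
# balance whites
m=(P[...,1]<-80)&(P[...,2]>15)&(P[...,2]<75)&(p.min(-1)>150)&(P[...,0]>350)&(P[...,0]<900)
Q=P[m]; print(m.sum(), cv2.minAreaRect(Q[:,:2].astype(np.float32)), Q.min(0),Q.max(0))
P,p,d=pts('wrist1')
for u,v in [(269,333),(286,66),(287,8),(236,205)]: print((u,v),P[v,u].round(1),p[v,u])
E
```

```text
(198, 265) [ 525.5 -265.4   59.4] [106 101  99]
(214, 254) [ 522.1 -214.9   55.4] [118 114 114]
(229, 247) [ 529.  -172.7   53.6] [109 103 104]
(246, 240) [ 542.3 -127.1   55.4] [106 101 101]
(248, 276) [ 650.2 -215.6   88.3] [ 20  73 127]
(266, 215) [504.3 -19.7  45.9] [ 26  64 109]
(160, 253) [ 396.2 -296.2   19.7] [135 137 133]
(147, 330) [ 609.1 -448.4   88.5] [18 52 89]
(232, 290) [ 651.5 -263.9   84. ] [114 113 111]
3909 ((615.2646484375, -295.578369140625), (367.90997314453125, 258.9496154785156), 80.8318862915039) [ 488.34828052 -475.89761486   17.86401858] [769.64660767 -95.94810128  70.8326518 ]
(269, 333) [ 533.5 -168.9   53.4] [100  99  97]
(286, 66) [552.8 129.1  53.7] [101  98  98]
(287, 8) [553.6 179.4  54.4] [99 96 95]
(236, 205) [502.1  -6.1  73. ] [10  7  8]
```

View pics/c1.png

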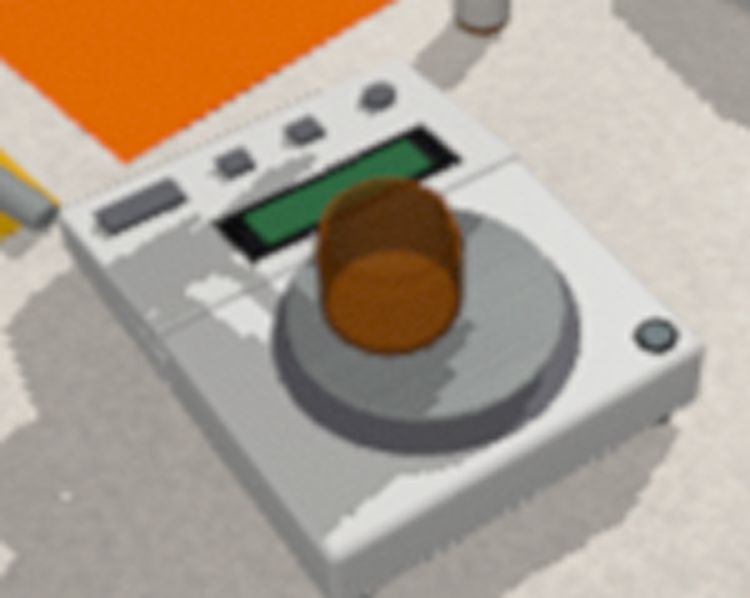

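Keys found: tare is near (525,−263), print near (523,−213), and the row is turned about −7°. I'll shut the fingers, move above and behind the row, turn the tool to lie along the row, and look again.

Emit:
drive_tool --pt "-0.018 0.002 0 0 0 0 -1" --pt "-0.033 0.004 0.006 0 0 0 -1" --pt "-0.033 0.004 0.006 0 0 0 -1" --pt "-0.033 0.004 0.006 0 0 0 -1" --pt "-0.033 0.004 0.006 0 0 0 -1" --grip_force 5

```text
time: 0.57
tool_pos: [567.9, -151.2, 213.2]
eef_rot: [-180.0, -0.0, 90.0]
contact_force: [-0.2, 0.1, 0.5]
width: 64.1
grip_force: 0.0
```

Emit:
drive_tool --pt "-0.033 0.004 0.006 0 0 0 -1" --pt "-0.033 0.004 0.006 0 0 -0.06 -1" --pt "0 0 0 0 0 -0.12 -1" --pt "0 0 0 0 0 -0.12 -1" --pt "0 0 0 0 0 -0.12 -1"

```text
time: 0.98
tool_pos: [575.5, -216.9, 200.6]
eef_rot: [-179.9, -0.1, 114.3]
contact_force: [-0.3, -0.2, -0.3]
width: 30.7
grip_force: 0.0
```

Emit:
drive_tool --pt "0 0 0 0 0 -0.12 -1" --pt "0 0 0 0 0 -0.12 -1" --pt "0 0 0 0 0 -0.12 -1" --pt "0 0 0 0 0 -0.12 -1" --pt "0 0 0 0 0 -0.12 -1"

```text
time: 1.4
tool_pos: [575.8, -215.9, 201.2]
eef_rot: [180.0, -0.1, 148.8]
contact_force: [0.4, -0.4, 0.8]
width: 0.9
grip_force: 0.0
```

Emit:
drive_tool --pt "0 0 0 0 0 -0.12 -1" --pt "0 0 0 0 0 -0.12 -1" --pt "0 0 0 0 0 -0.12 -1" --pt "0 0 0 0 0 -0.07 -1" --pt "0 0 0 0 0 0 -1"

```text
time: 1.82
tool_pos: [575.8, -215.8, 201.2]
eef_rot: [180.0, -0.0, 173.2]
contact_force: [-0.4, 0.2, -0.5]
width: 0.1
grip_force: 0.0
```

Emit:
drive_tool --pt "0 0 0 0 0 0 -1" --pt "0 0 0 0 0 0 -1"

```text
time: 1.98
tool_pos: [575.9, -215.9, 201.4]
eef_rot: [180.0, -0.0, 172.9]
contact_force: [-0.1, -0.4, 0.2]
width: 0.7
grip_force: 0.0
```

```bash
python3 - <<'E'
from h import *
s,_=snap('wrist','w2'); print(s)
E
```

```text
{'time': 1.9833, 'joint_positions': array([-3.09308493e+01,  2.28855288e+01,  8.15913821e+01, -5.50269495e-04,
        7.55492116e+01, -1.13877440e+02]), 'qd': array([-0.06472531, -0.08546638, -0.1464742 ,  0.06759018,  0.00507418,
       -0.40788972]), 'effort': array([-2.72925681e-03, -5.12843478e+01, -2.80436790e+01, -4.45674139e-02,
        6.97103818e-02, -1.24770933e-02]), 'tool_pos': array([ 575.9053918 , -215.92791829,  201.41779332]), 'eef_rot': array([ 1.79989913e+02, -2.41023961e-02,  1.72946730e+02]), 'contact_force': array([-0.05445933, -0.40426569,  0.23165282]), 'torque': array([ 0.12562006, -0.067714  , -0.00181899]), 'grip_force': 0.0, 'width': 0.7049485348995207}
```

View pics/w2.png

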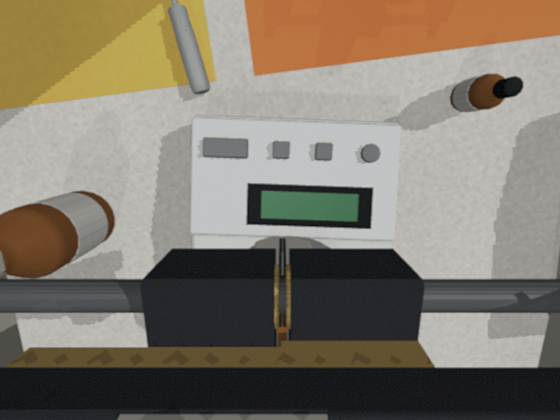

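The wrist view shows the jar balance's key row clearly: tare (226,148), print (282,149), mode (323,151), power (370,153). The shut fingers are narrow, centred near column 282.

```bash
cat > keys.py <<'E'
from h import *
def keys(fn,seeds):
    P,p,d=pts(fn); g=p.astype(int).sum(-1)/3
    m=((g<135)).astype(np.uint8); n,L,st,c=cv2.connectedComponentsWithStats(m)
    out=[]
    for u,v in seeds:
        k=(L==L[v,u])&(m>0); q=cv2.erode(k.astype(np.uint8),np.ones((3,3)))>0
        out.append(np.median(P[q],0)); print((u,v),st[L[v,u]],c[L[v,u]].round(1),P[q].mean(0).round(1),np.median(P[q],0).round(1))
    return np.array(out),P,p
E
python3 - <<'E'
from keys import *
k,P,p=keys('w2',[(226,148),(282,149),(323,151),(370,153)])
v=k[3]-k[0]; print('row yaw',np.degrees(np.arctan2(-v[0],v[1])))
# panel plane
q=P[170:180,205:390].reshape(-1,3); q=np.vstack([q,P[122:134,205:390].reshape(-1,3)]); c=q.mean(0); n=np.linalg.svd(q-c)[2][2]; n*=np.sign(n[2]); print('normal',n,c,'key height',(k-c)@n)
print('tilt',np.degrees(np.arccos(n[2])))
e=np.array([P[v,u] for u,v in[(200,121),(390,128)]]);print(e)
E
```

```text
(226, 148) [203 138  45  21 871] [225.  147.7] [ 517.8 -261.5   54.4] [ 517.8 -261.6   54.1]
(282, 149) [273 141  17  18 276] [280.6 149.7] [ 526.  -210.8   55.5] [ 526.  -210.8   54.1]
(323, 151) [315 143  17  18 289] [323.1 151.2] [ 532.2 -171.8   54. ] [ 532.2 -171.7   54.1]
(370, 153) [360 144  20  19 286] [369.6 153. ] [ 538.8 -129.8   56.9] [ 539.  -129.1   54.2]
row yaw -9.090878611490682
normal [-0.39844539  0.06546805  0.91485256] [ 527.5010595  -195.23953461   48.85581019] key height [4.30355298 4.40645356 4.46563589 4.62556543]
tilt 23.81520257323726
[[ 490.97547143 -282.59279629   44.28553083]
 [ 519.09170592 -105.95460437   44.1555092 ]]
```

Emit:
drive_tool --pt "0.025 0 0 0 0 0.036 -1" --pt "0.025 0 0 0 -0.0875 0 -1" --pt "0 0 0 0 -0.087 0 -1" --pt "0 0 0 0 0 0 -1" --pt "0 0 0 0 0 0 -1"

```text
time: 2.45
tool_pos: [525.7, -209.1, 202.2]
eef_rot: [-180.0, 10.0, 170.9]
contact_force: [-0.7, -0.7, 0.3]
width: 0.7
grip_force: 0.0
```

```bash
cat > go.py <<'E'
from h import *
th=np.radians(-9.1); a=np.radians(10)
bx=np.array([np.cos(th),np.sin(th),0]); by=np.array([-np.sin(th),np.cos(th),0]); n=np.cos(a)*np.array([0,0,1])-np.sin(a)*bx
PR=np.array([526,-210.8,54.3]); TA=np.array([517.9,-261.6,54.3])
def rel():
    s=r.observe(); R=Ro.from_euler('xyz',s['eef_rot'],degrees=True).as_matrix(); t=np.array(s['tool_pos'])
    tip=t+R[:,2]*r.nose_length
    Rd=np.stack([np.cross(by,-n),by,-n],1)
    print('t',s['time'],'rot err (tool, rad)',Ro.from_matrix(R.T@Rd).as_rotvec().round(4),'F',s['contact_force'].round(2),'w',s['width'])
    for nm,k in(('print',PR),('tare',TA)): print(nm,'tip->key in tool mm',(R.T@(k-tip)).round(1))
    return R,t,tip
E
python3 -c "
from go import *
print(r.nose_length); print(rel())"
```

```text
19.0
t 2.45 rot err (tool, rad) [-0.     -0.0008 -0.0002] F [-0.7  -0.7   0.33] w 0.6729256748549343
print tip->key in tool mm [ 25.   -1.6 126.8]
tare tip->key in tool mm [ 24.9 -53.1 126.8]
(array([[-9.72524625e-01,  1.58335620e-01,  1.70662489e-01],
       [ 1.55952432e-01,  9.87385351e-01, -2.73680043e-02],
       [-1.72842972e-01, -8.27920115e-07, -9.84949393e-01]]), array([ 525.66077302, -209.08407097,  202.22904428]), array([ 528.90336031, -209.60406305,  183.51500581]))
```

Emit:
drive_tool --pt "0.013 -0.001 0 0 0 0 -1" --pt "0.012 -0.001 0.02 0 0 0 -1" --pt "0 0 0.03 0 0 0 -1" --pt "0 0 0.03 0 0 0 -1" --pt "0 0 0.02 0 0 0 -1"

```text
time: 2.87
tool_pos: [520.3, -210.4, 97.0]
eef_rot: [180.0, 9.9, 171.0]
contact_force: [-0.2, 0.2, -0.7]
width: 0.2
grip_force: 0.0
```

Emit:
drive_tool --pt "0 0 0.012 0 0 0 -1" --pt "0 0 0 0 0 0 -1" --pt "0 0 0 0 0 0 -1"

```text
time: 3.12
tool_pos: [522.2, -210.6, 86.6]
eef_rot: [180.0, 9.9, 171.0]
contact_force: [-0.7, -0.3, 0.5]
width: 0.8
grip_force: 0.0
```

```bash
python3 - <<'E'
from go import *
rel()
snap('wrist','w3');snap('scene','s3');snap('side','d3')
w=cv2.imread('pics/w3.png')
c=cv2.resize(cv2.imread('pics/s3.png')[210:310,170:270],(400,400),interpolation=2)
e=cv2.resize(cv2.imread('pics/d3.png'),(400,300))
cv2.imwrite('pics/m3.png',np.vstack([np.hstack([c,np.pad(e,((0,100),(0,0),(0,0)))])]))
E
```

```text
t 3.1167 rot err (tool, rad) [ 0.0009 -0.0016  0.0022] F [-0.68 -0.33  0.55] w 0.7878484043330524
print tip->key in tool mm [ 1.9  0.4 13.4]
tare tip->key in tool mm [  1.9 -51.   13.4]
```

View pics/w3.png

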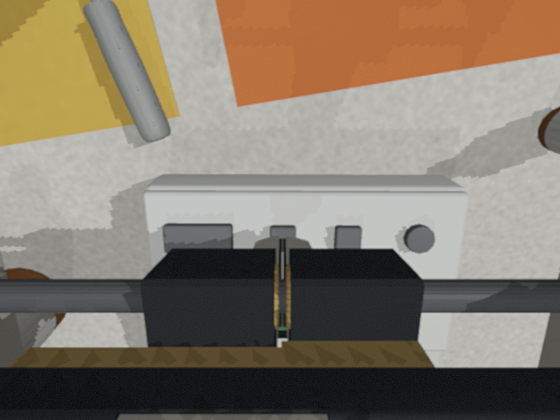

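View pics/m3.png

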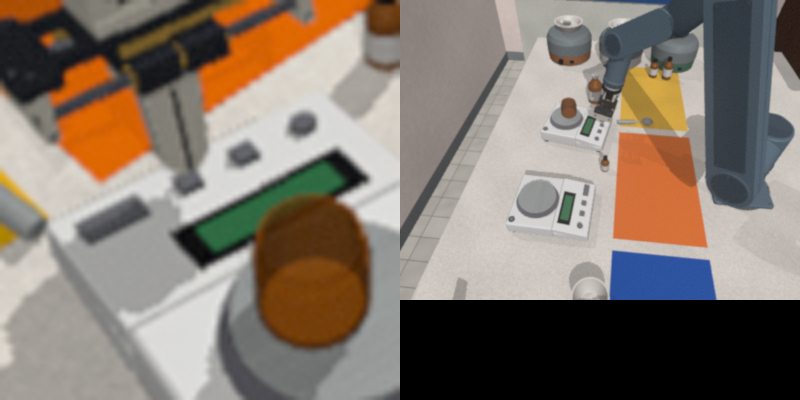

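The tip is right over the print key: seam at column 282, key centre at column 283. Going down gently.

Emit:
drive_tool --pt "0.0015 0 0.004 0 0 0 -1" --pt "0 0 0.004 0 0 0 -1" --pt "0 0 0 0 0 0 -1" --pt "0 0 0 0 0 0 -1"

```text
time: 3.6
tool_pos: [520.8, -210.1, 78.8]
eef_rot: [180.0, 10.0, 171.0]
contact_force: [-0.5, -0.2, 0.6]
width: 0.5
grip_force: 0.0
```

```bash
python3 -c "
from go import *
rel()"
```

```text
t 3.6 rot err (tool, rad) [ 0.0004 -0.0003  0.0018] F [-0.55 -0.2   0.61] w 0.48170342393666776
print tip->key in tool mm [-0.9  0.1  6.1]
tare tip->key in tool mm [ -0.9 -51.3   6.1]
```

Emit:
drive_tool --pt "0 0 0.001 0 0 0 -1" --pt "0 0 0.001 0 0 0 -1" --pt "0 0 0 0 0 0 -1"

```text
time: 3.85
tool_pos: [521.3, -210.3, 76.8]
eef_rot: [180.0, 10.0, 171.0]
contact_force: [0.4, 0.1, -0.0]
width: 0.4
grip_force: 0.0
```

Emit:
drive_tool --pt "0 0 0.001 0 0 0 -1" --pt "0 0 0.001 0 0 0 -1" --pt "0 0 0 0 0 0 -1"

```text
time: 4.1
tool_pos: [521.6, -210.3, 74.7]
eef_rot: [180.0, 10.0, 171.0]
contact_force: [-0.2, -0.1, 0.2]
width: 0.5
grip_force: 0.0
```

```bash
python3 -c "
from go import *
rel()"
```

```text
t 4.1 rot err (tool, rad) [ 0.0005 -0.0003  0.0019] F [-0.2  -0.12  0.16] w 0.5423612343787483
print tip->key in tool mm [-0.8  0.1  1.9]
tare tip->key in tool mm [ -0.8 -51.3   1.9]
```

Emit:
drive_tool --pt "0 0 0.001 0 0 0 -1" --pt "0 0 0 0 0 0 -1"

```text
time: 4.27
tool_pos: [521.8, -210.4, 73.8]
eef_rot: [180.0, 10.0, 171.0]
contact_force: [0.2, -0.0, -1.6]
width: 0.5
grip_force: 0.0
```

Emit:
drive_tool --pt "0 0 0.001 0 0 0 -1" --pt "0 0 0 0 0 0 -1"

```text
time: 4.43
tool_pos: [522.0, -210.4, 73.0]
eef_rot: [-180.0, 10.0, 171.0]
contact_force: [-0.8, 0.9, 0.3]
width: 0.5
grip_force: 0.8
```

Emit:
drive_tool --pt "0 0 0.0005 0 0 0 -1" --pt "0 0 0 0 0 0 -1"

```text
time: 4.6
tool_pos: [522.1, -210.4, 72.5]
eef_rot: [-180.0, 10.0, 171.0]
contact_force: [-0.7, 0.3, 2.2]
width: 0.3
grip_force: 1.0
```

Emit:
drive_tool --pt "0 0 0.0005 0 0 0 -1" --pt "0 0 0 0 0 0 -1"

```text
time: 4.77
tool_pos: [522.2, -210.4, 72.0]
eef_rot: [-180.0, 10.0, 171.0]
contact_force: [-1.3, -0.6, 2.1]
width: 0.4
grip_force: 1.2
```

Emit:
drive_tool --pt "0 0 0.0005 0 0 0 -1" --pt "0 0 0 0 0 0 -1"

```text
time: 4.93
tool_pos: [522.3, -210.4, 71.5]
eef_rot: [-180.0, 10.0, 171.0]
contact_force: [-1.0, 0.4, 2.7]
width: 0.4
grip_force: 1.4
```

Emit:
drive_tool --pt "0 0 0.0005 0 0 0 -1" --pt "0 0 0 0 0 0 -1"

```text
time: 5.1
tool_pos: [522.4, -210.4, 71.0]
eef_rot: [-180.0, 10.0, 171.0]
contact_force: [-1.2, 1.0, 3.1]
width: 0.7
grip_force: 1.6
```

Emit:
drive_tool --pt "0 0 0.0005 0 0 0 -1" --pt "0 0 0 0 0 0 -1"

```text
time: 5.27
tool_pos: [522.5, -210.5, 70.6]
eef_rot: [-180.0, 10.0, 171.0]
contact_force: [-1.1, 1.7, 3.6]
width: 0.3
grip_force: 1.8
```

Emit:
drive_tool --pt "0 0 0 0 0 0 -1"

```text
time: 5.35
tool_pos: [522.5, -210.5, 70.6]
eef_rot: [-180.0, 10.0, 171.0]
contact_force: [-1.8, 0.9, 4.0]
width: 0.3
grip_force: 1.8
```

Emit:
drive_tool --pt "0 0 0 0 0 0 -1"

```text
time: 5.43
tool_pos: [522.5, -210.5, 70.6]
eef_rot: [-180.0, 10.0, 171.0]
contact_force: [-1.9, 0.9, 3.2]
width: 0.3
grip_force: 1.8
```

Force is about 3.6–3.8 N, or roughly 2.8 mm of travel. I'll go slightly deeper for margin, then release.

Emit:
drive_tool --pt "0 0 0.0004 0 0 0 -1" --pt "0 0 0 0 0 0 -1"

```text
time: 5.6
tool_pos: [522.5, -210.5, 70.1]
eef_rot: [-180.0, 10.0, 171.0]
contact_force: [-1.3, 0.3, 3.0]
width: 0.6
grip_force: 2.0
```

Emit:
drive_tool --pt "0 0 0 0 0 0 -1" --pt "0 0 0 0 0 0 -1"

```text
time: 5.77
tool_pos: [522.5, -210.5, 70.1]
eef_rot: [-180.0, 10.0, 171.0]
contact_force: [-1.1, 1.1, 3.5]
width: 0.6
grip_force: 2.0
```

Emit:
drive_tool --pt "0 0 -0.002 0 0 0 -1" --pt "0 0 -0.004 0 0 0 -1" --pt "0 0 -0.008 0 0 0 -1" --pt "0 0 -0.006 0 0 0 -1" --pt "0 0 0 0 0 0 -1"

```text
time: 6.18
tool_pos: [519.6, -210.4, 91.4]
eef_rot: [-179.9, 10.1, 171.0]
contact_force: [-0.5, 0.0, -0.1]
width: 0.5
grip_force: 0.0
```

Emit:
drive_tool --pt "0 -0.017 0 0 0 0 -1" --pt "0 -0.017 0 0 0 0 -1" --pt "0 -0.017 0 0 0 0 -1" --pt "0 0 0 0 0 0 -1" --pt "0 0 0 0 0 0 -1"

```text
time: 6.6
tool_pos: [510.9, -260.8, 89.8]
eef_rot: [180.0, 10.0, 170.9]
contact_force: [1.5, 0.3, 0.4]
width: 0.4
grip_force: 0.0
```

```bash
python3 - <<'E'
from go import *
rel()
snap('wrist','w4');snap('scene','s4');
a=cv2.imread('pics/s3.png').astype(int);b=cv2.imread('pics/s4.png')
c=cv2.resize(b[210:310,170:270],(400,400),interpolation=2)
cv2.imwrite('pics/m4.png',np.hstack([c,cv2.resize(cv2.imread('pics/w4.png')[150:270,130:290],(400,300)) if 0 else cv2.resize(cv2.imread('pics/w4.png')[150:350,180:380],(400,400))]))
# balance shift check: rear edge/display corners
from numpy import abs
A=a[280:345,230:310].astype(np.uint8); B=b[280:345,230:310]
g=lambda x:np.float32(cv2.cvtColor(x,cv2.COLOR_BGR2GRAY)); print('shift px',cv2.phaseCorrelate(g(A),g(B)), np.abs(g(A)-g(B)).max())
E
```

```text
t 6.6 rot err (tool, rad) [ 0.0003 -0.      0.0002] F [1.48 0.27 0.45] w 0.37554188660222293
print tip->key in tool mm [-0.7 51.8 17.2]
tare tip->key in tool mm [-0.7  0.3 17.2]
shift px ((-0.027338526283053, -0.014944569961471643), 0.9783827049864663) 5.0
```

View pics/m4.png

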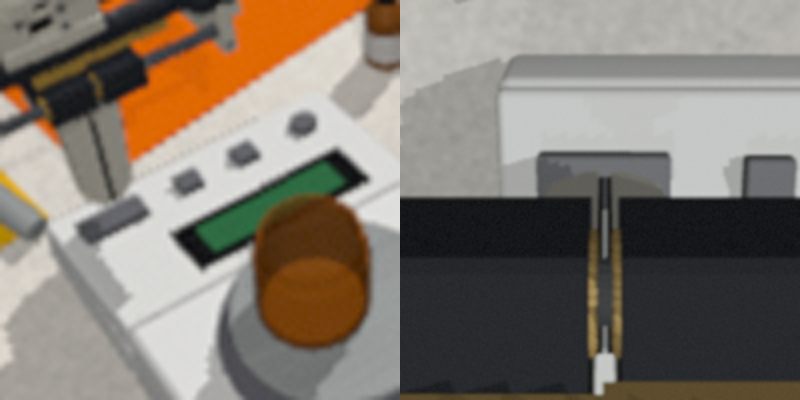

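The balance has not moved (shift under 0.03 px), the print key is back up, and the tip is centred over the tare bar. Pressing tare the same way.

Emit:
drive_tool --pt "0 0 0.005 0 0 0 -1" --pt "0 0 0.005 0 0 0 -1" --pt "0 0 0.003 0 0 0 -1" --pt "0 0 0.001 0 0 0 -1" --pt "0 0 0 0 0 0 -1"

```text
time: 7.12
tool_pos: [513.4, -260.1, 75.3]
eef_rot: [180.0, 9.9, 171.0]
contact_force: [0.8, 0.1, -0.3]
width: 0.3
grip_force: 0.0
```

Emit:
drive_tool --pt "0 0 0.001 0 0 0 -1" --pt "0 0 0.001 0 0 0 -1" --pt "0 0 0.0005 0 0 0 -1" --pt "0 0 0.0005 0 0 0 -1" --pt "0 0 0 0 0 0 -1"

```text
time: 7.53
tool_pos: [514.1, -260.8, 73.2]
eef_rot: [-180.0, 10.0, 171.0]
contact_force: [-0.4, 1.4, 1.4]
width: 0.8
grip_force: 0.7
```

Emit:
drive_tool --pt "0 0 0.0005 0 0 0 -1" --pt "0 0 0.0005 0 0 0 -1" --pt "0 0 0 0 0 0 -1"

```text
time: 7.78
tool_pos: [514.3, -260.8, 72.2]
eef_rot: [-180.0, 10.0, 171.0]
contact_force: [0.0, 1.3, 2.5]
width: 0.4
grip_force: 1.1
```

Emit:
drive_tool --pt "0 0 0.0005 0 0 0 -1" --pt "0 0 0.0005 0 0 0 -1" --pt "0 0 0 0 0 0 -1"

```text
time: 8.03
tool_pos: [514.5, -260.8, 71.1]
eef_rot: [-180.0, 10.0, 171.0]
contact_force: [-0.0, 0.7, 3.5]
width: 0.6
grip_force: 1.6
```

Emit:
drive_tool --pt "0 0 0.0005 0 0 0 -1" --pt "0 0 0.0004 0 0 0 -1" --pt "0 0 0 0 0 0 -1" --pt "0 0 0 0 0 0 -1"

```text
time: 8.37
tool_pos: [514.6, -260.8, 70.3]
eef_rot: [-180.0, 10.0, 171.0]
contact_force: [-1.4, 1.5, 3.5]
width: 0.7
grip_force: 2.0
```

Emit:
drive_tool --pt "0 0 -0.002 0 0 0 -1" --pt "0 0 -0.004 0 0 0 -1" --pt "0 0 -0.01 0 0 0 -1" --pt "0 0 -0.03 0 0 0 -1" --pt "0 0 -0.035 0 0 0 -1"

```text
time: 8.78
tool_pos: [498.9, -257.5, 149.0]
eef_rot: [179.8, 9.7, 171.0]
contact_force: [0.6, -0.7, -0.4]
width: 0.3
grip_force: 0.0
```

Emit:
drive_tool --pt "0 0 -0.035 0 0 0 -1" --pt "0 0 -0.02 0 0 0 -1" --pt "0 0 -0.005 0 0 0 -1" --pt "0 0 0 0 0 0 -1" --pt "0 0 0 0 0 0 -1"

```text
time: 9.2
tool_pos: [489.8, -256.7, 208.4]
eef_rot: [180.0, 9.9, 171.0]
contact_force: [0.0, -0.0, -0.4]
width: 0.8
grip_force: 0.0
```

```bash
python3 - <<'E'
from go import *
rel(); snap('scene','s5')
a=cv2.imread('pics/s1.png') if 0 else cv2.imread('pics/scene1.png'); b=cv2.imread('pics/s5.png')
g=lambda x:np.float32(cv2.cvtColor(x,cv2.COLOR_BGR2GRAY))
for n,(v0,v1,u0,u1) in dict(keys=(235,275,190,260),jar=(255,345,200,310)).items(): print(n,cv2.phaseCorrelate(g(a[v0:v1,u0:u1]),g(b[v0:v1,u0:u1])))
cv2.imwrite('pics/c5.png',cv2.resize(b[180:360,110:350],None,fx=3,fy=3,interpolation=2))
E
```

```text
t 9.2 rot err (tool, rad) [ 0.0007 -0.0009  0.0018] F [ 0.01 -0.   -0.4 ] w 0.7884672986277089
print tip->key in tool mm [ -1.5  50.9 137.7]
tare tip->key in tool mm [ -1.4  -0.5 137.7]
keys ((0.01539796285483419, 0.02541284083113382), 0.9522190132074886)
jar ((0.03496377063780187, 0.007197103135304417), 0.8461220003057409)
```

View pics/c5.png

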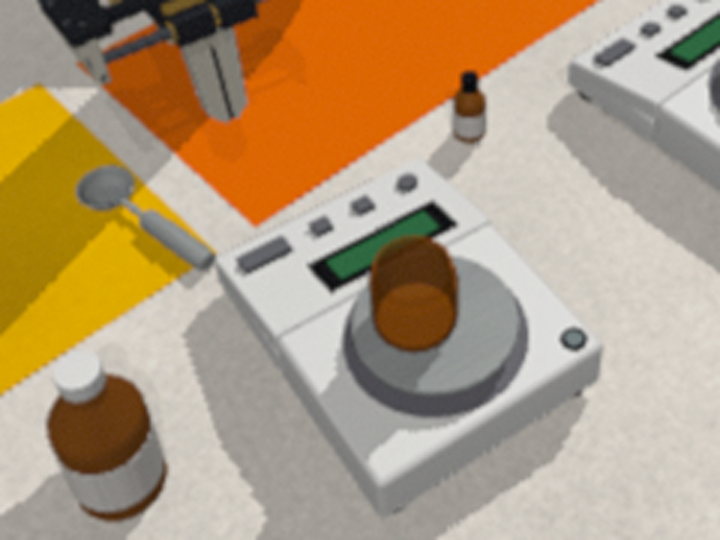

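The keys are up, the balance, jar and nearby items stand where they were, and the gripper is well clear. Handing in.

```bash
python3 -c "
from rig import r
print(r.job_done())"
```

```text
the job is handed in; nothing more can be done
None
```

I pressed the print key, let it come back up, then pressed the tare key, each at about 4 N (roughly 3 mm of travel, judged from force). The arm then withdrew clear, the pictures show the balance and jar unmoved, and the job was handed in at about 9 s with no verdict returned.

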